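# Load a leaning spindle: bearing, spacer, swing keeper

### The arm

A 7-joint arm with a two-finger parallel gripper is mounted at the origin on the work surface; the furniture and walls round the work are solid. World frame = base frame: x ahead of the robot, y to its left, z up, the work surface at z = 0. Lengths are in m, angles in rad, forces in N, time in s.
With the tool pointing down it reaches from about 0.425 to 0.925 m from the base axis. Payload 6.8 kg.
Tool frame: the origin (TCP) lies midway between the tips of the shut fingers; the grasp point (between the pads) lies 19 mm behind it; z points along the fingers, y is the line along which they close (so a half turn about z gives the same grasp; the last joint's range is limited). The gripper opens to 85 mm and grips with 20 to 120 N. Pads are 22 mm wide; open, the fingers measure 114 mm over their backs; the gripper's body (76 mm by 85 mm) begins 54 mm behind the grasp point. The pads swing forward as they close: fully open they stand 13 mm farther back than shut.
Start: joints at [-1.411, 0.477, 0.022, 1.555, -0.011, 1.109, -0.083], TCP at [0.179, 0.651, 0.231] pointing down, gripper open.
Joint ranges: [-2.96, 2.96], [-0.34, 2.1], [-1.41, 1.46], [0.24, 2.44], [-1.37, 4.51], [0.17, 1.92], [-2.96, 2.96]. Speed limits (rad/s): [2.39, 2.39, 3.14, 3.14, 3.14, 3.14, 3.14].

### API

Orientations are given as a rotation vector (axis times angle).
In Python, from bench import r gives the robot as it stands. The module is installed in compiled form; this text tells all that it offers.
- The arm moves only by the tool apply_moves, never from a script. Its argument "rows" is a list of rows, each a list of 6 numbers: the shift along the tool's x, y, z scaled (see below), then the turn, a rotation vector about the tool's x, y, z scaled (see below). A call has 1 to 5 rows; each row is the pose to reach, as a shift and turn from the pose commanded when the call began, along the tool's axes at that moment; what a row does not reach only later rows make up. The controller multiplies each number of a shift by 0.25 m and each number of a turn by 90 degrees. A row lasts 1/8 s, in which the tool goes at most 62.5 mm and 10.7 degrees, less where a joint would pass 70% of its speed; a pose out of reach is approached as far as the arm can. A call with a number of a shift or a turn outside -1 to 1 is refused whole. A call with a gripper value outside its range is refused whole. "claw" is the opening, from 0 (shut) to 1 (fully open), set as the call begins (left out, the last holds). The fingers move at their own pace and stop on an object; "newtons" is the grip in N (left out, the last holds). Time passes only in rows, so rows that repeat a pose let the fingers close. It gives the time, the measured TCP pose, the force, the opening and the grip force at its end, in the units of the state.
- r.get_obs(): the state, without advancing time (a new reading comes with each control period).
- r.grab_frame(name): name is "scene" or "top" or "wrist"; returns a dict with "pixels" (480x640x3 uint8, red, green, blue), "intrinsics" (3x3 intrinsics, pixels), "dist" ([k1, k2, p1, p2, k3] as OpenCV has them; the pictures are not rectified), "eye" and "attitude" of the camera in the world. Camera axes: x right, y up, looking along -z (the intrinsics and any distortion apply to the point x, -y, -z); pixel columns grow to the right and rows downward; lengths in m; the calibration is good to about 2 mm. A picture is of the moment at which its call begins. There is no depth.
- r.hand_in(): hands the job in; it is judged then, once.
Trained networks look in a picture, given as the dict that the camera call returned (one of the last four; its "shot" number tells which), for a name from the list of things; names that differ only in an ending like _2 or _b are one class to them, and where a whole thing is asked for, a point or a joint stands for the part that bears it (a point fixed in the world has none). Each returns a list of dicts, best first, with "conf" (0 to 1); they miss things now and then, are a little off and sometimes report something else, mostly with a low value. They report only what shows in the picture. A call takes as long as a camera call. They do not tell look-alikes from the thing itself.
- r.search_frame(picture, thing): "rect" ([left, top, width, height] in pixels, round what is visible of it).
- r.outline_of(picture, thing): "pixels" (480x640 bool, what is visible of it) and "rect" ([left, top, width, height] in pixels, round what is visible of it).
- r.landmark_of(picture, thing): "point" ([column, row] in pixels: a listed point, or the origin of a listed thing).
The state is a dict: "clock": time; "joints": joint angles; "qvel": joint speeds; "tau": joint torques, N m; "tcp_pos": TCP position; "orientation": TCP orientation; "contact_force": force on the tool from outside, world axes, zero at the start; "moment": the same for the moment, N m; "grip_width": finger opening in m; "gripper_force": force on a finger pad.
Only numpy, scipy, OpenCV 4.12 (cv2) and the standard library are available. Lean on these libraries where they do the work, as an engineer would, in place of code of your own. Each camera call takes 0.05 s, during which the arm holds its last target. There are 200 camera calls.

### The job

Build up the leaning spindle on the blue stand: slide the steel bearing down the shaft until it sits on the shoulder, then the brass spacer down onto the bearing, and then swing the red keeper shut over the stack so that the shaft stands in its slot. Leave the carton, the marker and the glue bottle where they are.

Things in the scene. Friction and masses are not known exactly. Their poses are not given: they have to be found in the camera images.
- spindle: Spindle fixed on the blue stand, leaning 26 deg (0.45 rad) from vertical. Origin: centre of the shoulder (26 mm wide) on which the first ring sits, 78 mm above the bench. z runs up along the shaft; x points uphill, away from the robot's side; y is level. An aluminium plate (x -40 to +72, y +-33 mm) lies 16 mm below the shoulder
- shaft_tip (a point): Centre of the shaft's free upper end, at z = 55 mm in the spindle's frame. Steel shaft, 16 mm in diameter, the last 8 mm tapering to 9 mm. Beside the shaft there is room for fingers along the spindle's y; along +x the keeper's pivot is in the way
- bearing_center (a point): Centre (half-way up) of the loose ball bearing: steel ring with a dark seal, 44 mm outside, 19 mm bore, 16 mm thick, 90 g. It lies flat on the bench; z is its axis. Seated on the shoulder its centre is at z = 8 mm in the spindle's frame
- spacer_center (a point): Centre (half-way up) of the loose brass spacer ring: 36 mm outside, 19 mm bore, 20 mm thick, 80 g. It lies flat on the bench; z is its axis. Seated on the bearing its centre is at z = 26 mm in the spindle's frame
- keeper (a joint): Angle (rad) of the red swing keeper, a C-shaped plate 6 mm thick turning about an axis parallel to the shaft. 0 = shut (a stop), pointing downhill from its pivot across the shaft; up to 2.3 as it opens to the spindle's -y side and on uphill. Stays where left; about 0.8 N at the pin moves it. Its underside passes 2.5 mm above a fully seated stack
- keeper_pin (a point): Middle of the keeper's black grip pin, 12 mm in diameter, parallel to the shaft: bare from 16 mm below to 16 mm above this point, the keeper's top face 20 mm below. It moves on an 82 mm radius about keeper_pivot, by the angle keeper; shut, it is at x = -32, y = 0, z = 64.5 mm in the spindle's frame, 32 mm downhill of the shaft
- keeper_pivot (a point): Point on the keeper's pivot axis level with keeper_pin: x = 50, y = 0, z = 64.5 mm in the spindle's frame. The pivot is 24 mm wide and ends 13 mm below this point
- small_box_3: Small blue and yellow carton, 90x55x30 mm; origin under its centre. Leave alone
- felt_marker: White felt marker with black cap, 128x17x17 mm, lying along its x; origin under its centre. Leave alone
- glue: White glue bottle with an orange nozzle, 43 mm in diameter, 120 mm tall; origin under its centre. Leave alone
There are look-alikes about, which are no part of the job. Of the things shaped like the part that bears spacer_center, the brass one is meant.

How it is judged:
On the way, in this order (a step that is already met when the one before it is completed fails the run):
1. the bearing sits on the spindle's shoulder (x of bearing_center in the frame of spindle between -0.004 and 0.004 m and y of bearing_center in the frame of spindle between -0.004 and 0.004 m and z of bearing_center in the frame of spindle between 0.005 and 0.0105 m and angle between the z axis of bearing_center and the z axis of spindle, either way round below 0.12 rad), for 0.2 s.
2. the spacer sits on the bearing, on the shaft (all of step 1 and x of spacer_center in the frame of spindle between -0.004 and 0.004 m and y of spacer_center in the frame of spindle between -0.004 and 0.004 m and z of spacer_center in the frame of spindle between 0.023 and 0.0285 m and angle between the z axis of spacer_center and the z axis of spindle, either way round below 0.12 rad), for 0.2 s.
3. the keeper is swung shut over the stack (all of step 2 and value of joint keeper below 0.12 rad), for 0.2 s.
At the end, for the whole second after the job is handed in: The bearing is on the shaft on its shoulder (within 2.5 mm along the shaft) and the spacer is on the shaft on the bearing (within 2.5 mm), both square to the shaft within 0.12 rad; the keeper is shut to within 0.12 rad, and everything is at rest (all of step 3 and linear speed of each of bearing, spacer below 0.02 m/s and velocity of joint keeper between -0.05 and 0.05 rad/s); the robot touches nothing.
It fails at once if the small blue and yellow carton is pushed more than 30 mm (distance of small_box_3 from where it was at the start of the episode above 0.03 m).
It fails at once if the white felt marker is pushed more than 30 mm (distance of felt_marker from where it was at the start of the episode above 0.03 m).
It fails at once if the white glue bottle is pushed more than 30 mm (distance of glue from where it was at the start of the episode above 0.03 m).
It also fails if it takes over 67 s, if anything falls off the work surface, if the arm or the gripper's body presses on something with over 40 N, if the wrist force passes 120 N, or if a joint passes its speed limit or range.

## Working session

There is one attempt and no reset: what is moved stays moved. The work goes in short steps, Python scripts to look and compute and a tool call to move; the robot and the scene stay as the last step left them, time stands still between calls to the robot, and variables do not carry over. Pictures are saved under pics/ and viewed, at most 10 in all, crops included, and the job is handed in when it is done.

Besides the shell and the picture viewer there is one more tool, called after ">>>" as name([rows], argument=value, ...), one row to a line, values as JSON. apply_moves: Moves the arm, as the interface text tells. Its arguments: {"type":"object","properties":{"rows":{"type":"array","items":{"type":"array","items":{"type":"number"}}},"claw":{"type":"number"},"newtons":{"type":"number"}},"required":["rows"]}

```bash
mkdir -p pics; cat > h.py <<'E'
import numpy as np, cv2
from scipy.spatial.transform import Rotation as R
from bench import r
def att(p):
    a=np.array(p["attitude"],float)
    if a.shape==(3,3): return a
    return R.from_rotvec(a).as_matrix() if a.size==3 else R.from_quat(a).as_matrix()
def ray(p,uv):
    n=cv2.undistortPoints(np.array([[uv]],float),np.array(p["intrinsics"],float),np.array(p["dist"],float))[0,0]
    d=att(p)@np.array([n[0],-n[1],-1.]); return np.array(p["eye"],float),d/np.linalg.norm(d)
def onz(p,uv,z):
    e,d=ray(p,uv); return e+d*(z-e[2])/d[2]
def tri(obs):
    A=np.zeros((3,3));b=np.zeros(3)
    for p,uv in obs:
        e,d=ray(p,uv);M=np.eye(3)-np.outer(d,d);A+=M;b+=M@e
    x=np.linalg.solve(A,b)
    res=[np.linalg.norm((np.eye(3)-np.outer(d,d))@(x-e)) for e,d in (ray(p,uv) for p,uv in obs)]
    return x,res
def proj(p,X):
    c=att(p).T@(np.array(X,float)-np.array(p["eye"]))
    return cv2.projectPoints(np.array([[c[0],-c[1],-c[2]]]),np.zeros(3),np.zeros(3),np.array(p["intrinsics"],float),np.array(p["dist"],float))[0][0,0]
def save(p,n,crop=None,s=1):
    im=p["pixels"][:,:,::-1]
    if crop: x,y,w,h=crop; im=im[y:y+h,x:x+w]
    cv2.imwrite("pics/"+n,cv2.resize(im,None,fx=s,fy=s,interpolation=cv2.INTER_CUBIC))
E
python3 - <<'E'
from h import *
np.set_printoptions(precision=4,suppress=True)
o=r.get_obs();print(o)
P={n:r.grab_frame(n) for n in("scene","top")}
for n,p in P.items():
    save(p,n+".png");print(n,p["eye"],p["attitude"],p["intrinsics"][0],p["shot"])
    for t in("spindle","shaft_tip","bearing_center","spacer_center","keeper_pin","keeper_pivot","small_box_3","felt_marker","glue"):
        print(t,[(np.round(d["point"],1).tolist(),round(d["conf"],2)) for d in r.landmark_of(p,t)[:4]])
E
```

```text
{'clock': 0.0, 'joints': array([-1.4111,  0.4778,  0.0223,  1.5564, -0.0115,  1.1093, -0.0831]), 'qvel': array([-0.0008,  0.0017,  0.0007,  0.0016,  0.0001,  0.0012,  0.0004]), 'tau': array([  0.0006, -59.6448,   1.6081, -28.1209,   0.0125,   0.0091,
        -0.    ]), 'tcp_pos': array([0.1785, 0.6504, 0.2303]), 'orientation': array([-0.4194, -3.1134,  0.0029]), 'contact_force': array([-0.0235,  0.9777,  0.7538]), 'moment': array([ 0.021 , -0.0631,  0.015 ]), 'gripper_force': 0.0, 'grip_width': 0.08519299917934169}
scene [-0.2539 -0.3963  0.7715] [ 0.7998 -0.4861 -0.9718] [478.1246   0.     314.4706] 1
spindle [([288.6, 237.4], 0.73), ([281.7, 227.6], 0.22)]
shaft_tip [([283.0, 228.4], 0.89)]
bearing_center [([186.4, 231.4], 0.76)]
spacer_center [([483.8, 345.6], 0.74), ([402.3, 299.3], 0.73), ([366.6, 291.4], 0.61), ([353.1, 263.9], 0.5)]
keeper_pin [([328.1, 209.7], 0.77)]
keeper_pivot [([291.4, 207.1], 0.85), ([187.1, 234.2], 0.71)]
small_box_3 [([340.9, 335.8], 0.84)]
felt_marker [([418.0, 362.7], 0.67)]
glue [([206.7, 215.8], 0.8)]
top [ 0.2196 -0.0148  1.4074] [ 0.1274 -0.1315 -1.5676] [477.368    0.     317.4754] 2
spindle [([286.8, 231.9], 0.93)]
shaft_tip [([284.8, 237.2], 0.65)]
bearing_center []
spacer_center [([333.5, 217.6], 0.63), ([444.2, 244.0], 0.58), ([351.6, 233.3], 0.53), ([381.1, 226.1], 0.52)]
keeper_pin [([312.3, 206.9], 0.78)]
keeper_pivot [([284.0, 218.0], 0.83)]
small_box_3 [([355.2, 281.5], 0.72)]
felt_marker [([285.1, 230.1], 0.71), ([412.3, 272.3], 0.65)]
glue [([185.8, 216.2], 0.68)]
```

View pics/scene.png

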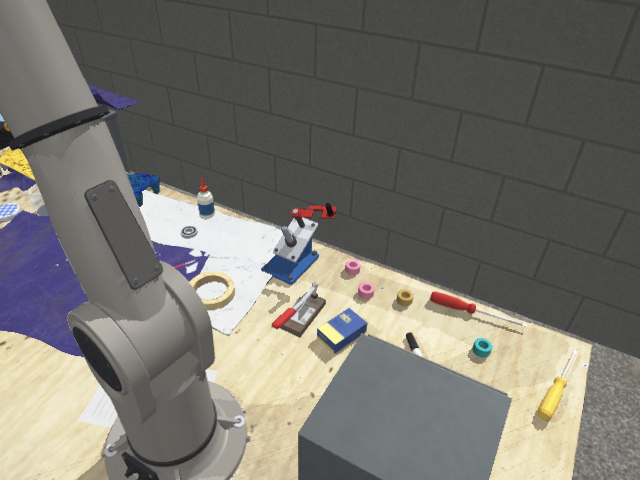

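View pics/top.png

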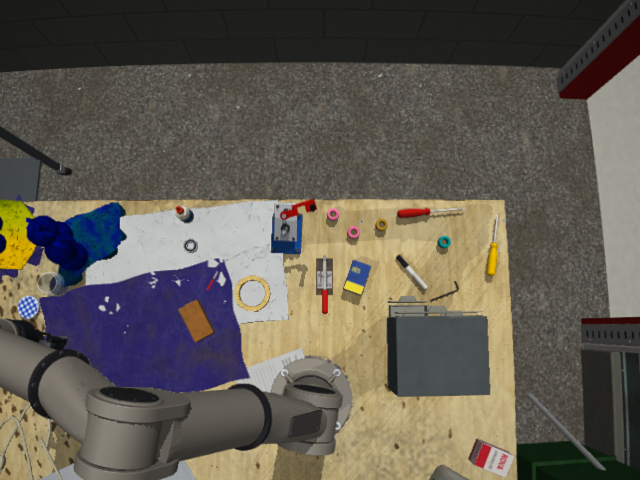

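The scene picture shows the bearing at (189,231), the brass spacer at (405,297) and the spindle with its open red keeper near (295,235). In the top picture they are at (190,245), (381,226) and (286,230).
Things that could be taken for the spacer are pink at scene (353,267) and (366,291), teal at (483,347) and brass at (405,297). I choose the brass one. The only thing that looks like the bearing is the cream tape ring at (213,290), which is far too large.

```bash
python3 - <<'E'
from h import *
np.set_printoptions(precision=4,suppress=True)
P={n:r.grab_frame(n) for n in("scene","top")}
def lm(p,t,near=None):
    L=r.landmark_of(p,t)
    if near: L=[d for d in L if np.hypot(*(np.array(d["point"])-near))<12]
    return L[0]["point"] if L else None
def ol(p,t,near):
    for d in r.outline_of(p,t):
        ys,xs=np.nonzero(d["pixels"]); c=np.array([xs.mean(),ys.mean()])
        if np.hypot(*(c-near))<12: return c,d["rect"],round(d["conf"],2)
for t,ns,nt,z in(("bearing_center",(189,231),(190,245),.008),("spacer_center",(404,297),(381,226),.01)):
    for n,p,q in(("scene",P["scene"],ns),("top",P["top"],nt)):
        a=lm(p,t,q);b=ol(p,t,q);print(t,n,a,b, onz(p,a,z) if a is not None else "",onz(p,b[0],z) if b else "")
for t in("shaft_tip","keeper_pin","keeper_pivot","spindle"):
    a=[(p,lm(p,t)) for p in P.values()];print(t,*tri(a))
for t in("small_box_3","glue","felt_marker"):
    print(t,onz(P["scene"],lm(P["scene"],t),0))
im=P["scene"]["pixels"][:,:,::-1]
a=cv2.resize(im[190:290,260:420],None,fx=3.75,fy=3.75,interpolation=cv2.INTER_CUBIC)
a2=cv2.resize(im[270:320,360:440],None,fx=2.5,fy=2.5,interpolation=cv2.INTER_CUBIC)
a[-125:,-200:]=a2;cv2.imwrite("pics/c1.png",a)
E
```

```text
bearing_center scene [190.8, 233.8] (array([188.2646, 232.0212]), [180.0, 227.6, 18.0, 10.3], 0.52) [0.4354 0.3456 0.008 ] [0.4377 0.3561 0.008 ]
bearing_center top [191.1, 245.7] (array([190.1547, 245.1381]), [183.8, 238.0, 18.8, 13.4], 0.7) [0.4407 0.3592 0.008 ] [0.4424 0.3622 0.008 ]
spacer_center scene [403.8, 298.6] (array([404.8348, 297.6739]), [397.4, 291.9, 15.1, 19.0], 0.65) [ 0.4965 -0.2138  0.01  ] [ 0.5003 -0.2148  0.01  ]
spacer_center top [381.5, 224.1] (array([380.9518, 224.4458]), [375.2, 218.0, 10.4, 13.4], 0.41) [ 0.5056 -0.2102  0.01  ] [ 0.5046 -0.2085  0.01  ]
shaft_tip [0.4491 0.0713 0.1243] [np.float64(0.0033910514974126657), np.float64(0.0033910514974126497)]
keeper_pin [ 0.5183 -0.0077  0.1666] [np.float64(0.0036411481535980825), np.float64(0.003641148153598184)]
keeper_pivot [0.4909 0.0744 0.1598] [np.float64(0.004316448583186846), np.float64(0.004316448583186887)]Traceback (most recent call last):
  File "<stdin>", line 16, in <module>
  File "h.py", line 16, in tri
    e,d=ray(p,uv);M=np.eye(3)-np.outer(d,d);A+=M;b+=M@e
        ~~~^^^^^^
  File "h.py", line 9, in ray
    n=cv2.undistortPoints(np.array([[uv]],float),np.array(p["intrinsics"],float),np.array(p["dist"],float))[0,0]
      ~~~~~~~~~~~~~~~~~~~^^^^^^^^^^^^^^^^^^^^^^^^^^^^^^^^^^^^^^^^^^^^^^^^^^^^^^^^^^^^^^^^^^^^^^^^^^^^^^^^^^
cv2.error: OpenCV(4.12.0) /io/opencv/modules/calib3d/src/undistort.dispatch.cpp:538: error: (-215:Assertion failed) npoints >= 0 && src.isContinuous() && (depth == CV_32F || depth == CV_64F) in function 'undistortPoints'
```

The landmark heights agree with what they must be: tip 0.124 m against 0.1275, pivot 0.160 against 0.158. I'll finish the crop check and work out the first move.

```bash
cat >> h.py <<'E'
def spin(o,yaw):
    z=np.array([-np.sin(.45)*np.cos(yaw),-np.sin(.45)*np.sin(yaw),np.cos(.45)])
    y=np.array([-np.sin(yaw),np.cos(yaw),0]); return np.c_[np.cross(y,z),y,z]
def tool(S,rotz=0.):
    """tool frame with z along -S.z, y along S.y, turned rotz about S.z"""
    return R.from_rotvec(S[:,2]*rotz).as_matrix()@np.c_[-S[:,0],S[:,1],-S[:,2]]
def rel(pos,M,frm=None):
    o=r.get_obs(); p0,R0=frm if frm else (o["tcp_pos"],R.from_rotvec(o["orientation"]).as_matrix())
    d=R0.T@(np.array(pos)-p0)/.25; w=R.from_matrix(R0.T@M).as_rotvec()/(np.pi/2)
    print("row",np.round(np.r_[d,w],4).tolist()); return np.r_[d,w]
def down(yaw): return np.c_[[-np.cos(yaw),-np.sin(yaw),0],[-np.sin(yaw),np.cos(yaw),0],[0,0,-1.]]
E
python3 - <<'E'
from h import *
np.set_printoptions(precision=4,suppress=True)
p=r.grab_frame("scene")
im=p["pixels"][:,:,::-1]
a=cv2.resize(im[190:290,260:420],None,fx=3.75,fy=3.75,interpolation=cv2.INTER_CUBIC)
a[-125:,-200:]=cv2.resize(im[280:315,376:432],(200,125),interpolation=cv2.INTER_CUBIC);cv2.imwrite("pics/c1.png",a)
w=r.grab_frame("wrist");o=r.get_obs();M=R.from_rotvec(o["orientation"]).as_matrix()
print("cam in tool",M.T@(w["eye"]-o["tcp_pos"]),M.T@att(w),w["intrinsics"][0])
rel([.41,.34,.24],down(.06))
E
```

```text
cam in tool [ 0.0709  0.0001 -0.1412] [[ 0.0003  0.9606  0.278 ]
 [ 1.      0.     -0.0013]
 [-0.0012  0.278  -0.9606]] [406.2408   0.     320.0044]
row [-1.2217, -0.9546, -0.0348, 0.0, -0.0, -0.2087]
```

View pics/c1.png

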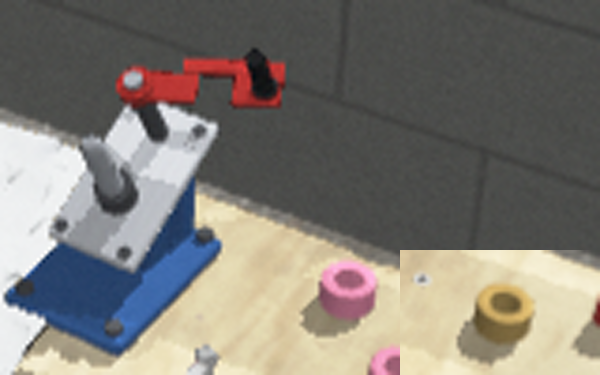

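The crop confirms the brass ring (inset, about scene (404,298)) beside the pink ones. The keeper is open, pointing to -y and uphill.

>>> apply_moves([
  [-1, -0.78, -0.03, 0, 0, -0.2087],
  [-1, -0.78, -0.03, 0, 0, -0.2087],
  [-1, -0.78, -0.03, 0, 0, -0.2087],
  [-1, -0.78, -0.03, 0, 0, -0.2087],
  [-1, -0.78, -0.03, 0, 0, -0.2087],
], claw=1)

```text
clock: 2.62
tcp_pos: [0.3665, 0.3988, 0.2391]
orientation: [-0.094, 3.14, 0.001]
contact_force: [0.8, 0.6, 0.3]
grip_width: 0.0849
gripper_force: 0.0
```

```bash
python3 - <<'E'
from h import *
np.set_printoptions(precision=4,suppress=True)
o=r.get_obs();print(o["clock"],o["tcp_pos"],o["orientation"])
rel([.41,.34,.24],down(.06))
rel([.39,.12,.33],tool(spin(0,.07)))
E
```

```text
2.625 [0.3665 0.3988 0.2391] [-0.0941  3.1396  0.0012]
row [-0.1596, -0.2451, -0.0038, 0.0005, 0.0004, -0.0001]
row [-0.0273, -1.1185, -0.3645, -0.001, -0.2861, -0.0064]
```

>>> apply_moves([
  [-0.16, -0.245, 0, 0, 0, 0],
  [-0.16, -0.245, 0, 0, 0, 0],
  [-0.16, -0.245, 0, 0, 0, 0],
])

```text
clock: 3.0
tcp_pos: [0.4092, 0.3415, 0.2389]
orientation: [-0.092, 3.14, 0.001]
contact_force: [0.1, 0.3, -0.7]
grip_width: 0.0857
gripper_force: 0.0
```

```bash
python3 - <<'E'
from h import *
np.set_printoptions(precision=4,suppress=True)
o=r.get_obs();print(o["clock"],o["tcp_pos"],o["orientation"])
p=r.grab_frame("wrist");save(p,"w1.png")
for d in r.landmark_of(p,"bearing_center")[:3]: print(d["point"],d["conf"],onz(p,d["point"],.008))
for d in r.outline_of(p,"bearing_center")[:2]:
    c=max(cv2.findContours(d["pixels"].astype(np.uint8),0,2)[0],key=cv2.contourArea)
    e=cv2.fitEllipse(c);print(d["conf"],e,onz(p,e[0],.012),d["rect"])
rel([.41,.12,.33],tool(spin(0,.07)))
E
```

```text
3.0 [0.4092 0.3415 0.2389] [-0.0916  3.1401  0.0008]
[335.4, 240.4] 0.75 [0.4421 0.3588 0.008 ]
0.77 ((335.4436950683594, 239.480224609375), (44.189697265625, 45.9914436340332), 168.47621154785156) [0.4401 0.3585 0.012 ] [313.0, 215.9, 45.6, 46.4]
0.21 ((22.90431022644043, 299.93853759765625), (60.8790283203125, 162.05796813964844), 7.146468162536621) [0.5236 0.0404 0.012 ] [0.0, 241.4, 58.6, 130.8]
row [0.0472, -0.8928, -0.3659, -0.0006, -0.2868, -0.0044]
```

View pics/w1.png

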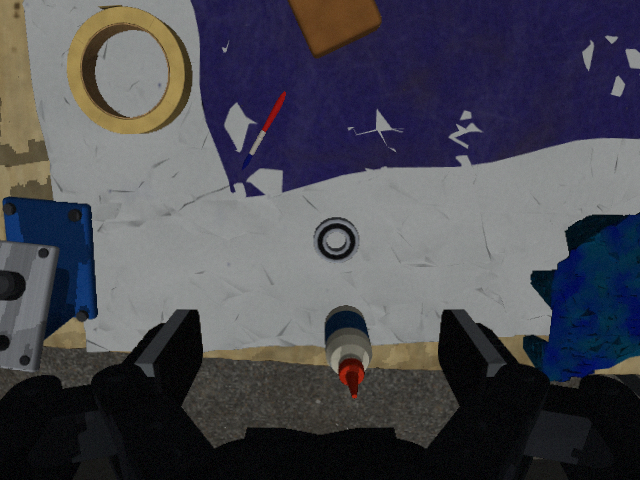

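The wrist view shows the bearing at (335,240), the glue bottle near (350,345) beyond it and the stand at the left edge. Next I take two wrist views over the spindle.

>>> apply_moves([
  [-0.2, -0.9, -0.16, 0, 0, 0],
  [-0.2, -0.9, -0.16, 0, 0, 0],
  [-0.2, -0.9, -0.16, 0, 0, 0],
  [-0.2, -0.9, -0.16, 0, 0, 0],
  [-0.2, -0.9, -0.16, 0, 0, 0],
])

```text
clock: 3.78
tcp_pos: [0.4733, 0.1179, 0.2795]
orientation: [-0.088, 3.139, -0.0]
contact_force: [-0.7, 1.5, -1.1]
grip_width: 0.0857
gripper_force: 0.0
```

```bash
cat > look.py <<'E'
from h import *
import json
np.set_printoptions(precision=4,suppress=True)
def look(fn):
    p=r.grab_frame("wrist");save(p,fn);out={}
    for t in("shaft_tip","keeper_pin","keeper_pivot","spindle"):
        L=r.landmark_of(p,t)
        if L: out[t]=L[0]["point"] if isinstance(L[0]["point"],list) else list(map(float,L[0]["point"])); print(t,[(np.round(d["point"],1).tolist(),round(d["conf"],2)) for d in L[:3]])
    D=json.load(open("views.json")) if __import__("os").path.exists("views.json") else []
    D.append(dict(cam={k:np.array(p[k]).tolist() for k in("intrinsics","dist","eye","attitude")},pts=out))
    json.dump(D,open("views.json","w"));return p
E
python3 - <<'E'
from look import *
look("w2.png");print(r.get_obs()["tcp_pos"],r.get_obs()["clock"])
E
```

```text
shaft_tip [([260.7, 197.0], 0.72)]
keeper_pin [([133.9, 291.5], 0.84), ([251.8, 261.4], 0.33), ([74.7, 58.6], 0.27)]
keeper_pivot [([251.1, 260.9], 0.73)]
spindle [([267.4, 211.6], 0.94)]
[0.4717 0.1222 0.2783] 4.025
```

>>> apply_moves([
  [0.2, -0.4, 0, 0, 0, 0],
  [0.2, -0.4, 0, 0, 0, 0],
  [0.2, -0.4, 0, 0, 0, 0],
])

```text
clock: 4.4
tcp_pos: [0.427, 0.0153, 0.2785]
orientation: [0.089, -3.14, -0.0]
contact_force: [0.6, 0.8, 0.2]
grip_width: 0.0853
gripper_force: 0.0
```

```bash
python3 - <<'E'
from look import *
look("w3.png");print(r.get_obs()["tcp_pos"],r.get_obs()["clock"])
D=json.load(open("views.json"))
for t in("shaft_tip","keeper_pin","keeper_pivot","spindle"):
    o=[(d["cam"],d["pts"][t]) for d in D if t in d["pts"]]
    if len(o)>1: print(t,*tri(o))
E
```

```text
shaft_tip [([395.8, 263.6], 0.69)]
keeper_pin [([282.8, 359.8], 0.65)]
keeper_pivot [([395.7, 331.3], 0.74)]
spindle [([378.2, 268.7], 0.97), ([394.2, 265.0], 0.21)]
[0.4288 0.019  0.2786] 4.65
shaft_tip [0.4537 0.0746 0.1288] [np.float64(0.0008912869173122547), np.float64(0.00089128691731232)]
keeper_pin [ 0.5158 -0.0056  0.1694] [np.float64(0.0005615029992737177), np.float64(0.0005615029992737076)]
keeper_pivot [0.492  0.0732 0.1627] [np.float64(4.3725816248782926e-05), np.float64(4.372581624883634e-05)]
spindle [0.4779 0.0723 0.0699] [np.float64(0.00022320739625493902), np.float64(0.00022320739625485592)]
```

View pics/w2.png

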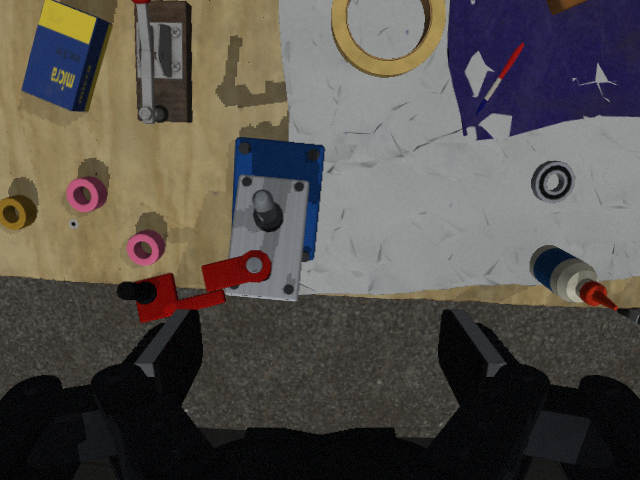

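The w2 picture shows the shaft tip at (262,197), the pivot at (254,263), the pin at (130,291), the plate corners near (240,180), (308,178) and (298,300), and the bearing at (553,181). Now I fit the spindle model to all views.

```bash
python3 - <<'E'
from look import *
from scipy.optimize import least_squares
D=json.load(open("views.json"))
obs=[]
names={"shaft_tip":(0,0,.055),"keeper_pivot":(.05,0,.0645),"spindle":(0,0,0)}
for d in D:
    for t,X in names.items(): obs.append((d["cam"],d["pts"][t],X,1.))
    obs.append((d["cam"],d["pts"]["keeper_pin"],None,1.))
pl=[((240,180),(-.04,-.033,-.016)),((308,178),(-.04,.033,-.016)),((298,300),(.072,.033,-.016))]
for uv,X in pl: obs.append((D[0]["cam"],uv,X,1.))
def res(q,full=False):
    S=spin(0,q[2]);o=np.array([q[0],q[1],.078]);out=[]
    for c,uv,X,w in obs:
        X=X or (.05-.082*np.cos(q[3]),-.082*np.sin(q[3]),.0645)
        out.append((proj(c,o+S@np.array(X))-uv)*w)
    return np.array(out) if full else np.ravel(out)
f=least_squares(res,[.475,.073,0,1.9],loss="soft_l1",f_scale=2.)
print(f.x);print(res(f.x,True).round(1).tolist())
q=f.x;S=spin(0,q[2]);o=np.array([q[0],q[1],.078])
for X in((0,0,.055),(.05,0,.0645),(.05-.082*np.cos(q[3]),-.082*np.sin(q[3]),.0645)):print(o+S@np.array(X))
print(np.linalg.inv(np.c_[np.eye(3)]) is None)
E
```

```text
[ 0.4772  0.0734 -0.0333  1.904 ]
[[0.1, -1.9], [0.6, 0.6], [0.0, 1.4], [0.6, -0.8], [-1.4, 0.0], [-2.1, -0.5], [2.7, 2.2], [-0.1, 0.7], [-2.3, -8.1], [1.3, 0.1], [0.4, 0.8]]
[0.4533 0.0742 0.1275]
[0.4942 0.0728 0.1578]
[ 0.5158 -0.0055  0.1695]
False
```

View pics/w3.png

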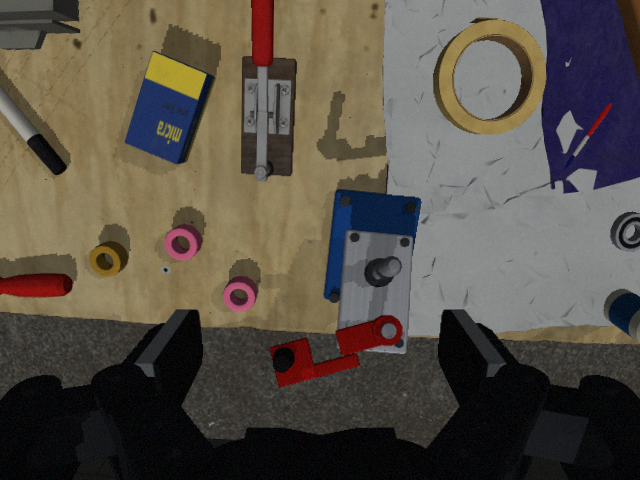

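The w3 picture shows the tip at (393,264), the pivot at (387,331), plate corners near (346,231), (411,234) and (405,353), and the brass spacer at (108,259). I refit with those corners and also work out the spacer and the grasp move.

```bash
python3 - <<'E'
from look import *
from scipy.optimize import least_squares
D=json.load(open("views.json"))
names={"shaft_tip":(0,0,.055),"keeper_pivot":(.05,0,.0645),"spindle":(0,0,0)}
C=(-.04,-.033,-.016),(-.04,.033,-.016),(.072,.033,-.016)
def fit(use,lm=True):
    obs=[]
    for i,d in enumerate(D):
        if lm:
            obs+=[(d["cam"],d["pts"][t],X) for t,X in names.items()]
            obs.append((d["cam"],d["pts"]["keeper_pin"],None))
        if use: obs+=[(d["cam"],u,X) for u,X in zip([[(240,178),(308,179),(298,300)],[(346,231),(411,234),(405,353)]][i],C)]
    def res(q):
        S=spin(0,q[2]);o=np.array([q[0],q[1],.078])
        return np.ravel([proj(c,o+S@np.array(X or (.05-.082*np.cos(q[3]),-.082*np.sin(q[3]),.0645)))-uv for c,uv,X in obs])
    f=least_squares(res,[.475,.073,0,1.9],loss="soft_l1",f_scale=2.);print(f.x,res(f.x).round(1).tolist());return f.x
fit(False);q=fit(True)
L=r.landmark_of
for uv in((108,259),): print("spacer",onz(D[1]["cam"],uv,.014),onz(D[1]["cam"],uv,.02))
print("bearing w2",onz(D[0]["cam"],(553,181),.012))
rel([.441,.3587,.13],down(-.02)); rel([.441,.3587,.013],down(-.02),(np.array([.441,.3587,.13]),down(-.02)))
print(r.get_obs()["joints"])
E
```

```text
[ 0.477   0.0734 -0.0412  1.9138] [0.4, -2.2, 0.5, 0.3, 0.1, 1.2, 0.3, -0.8, -1.1, -0.2, -2.2, -0.8, 2.7, 2.0, -0.2, 0.8]
[ 0.4775  0.0732 -0.0357  1.9047] [-0.1, -1.6, 0.3, 0.9, -0.2, 1.7, 0.2, -0.7, -2.4, -5.9, 1.1, -0.6, 0.0, 1.1, -1.6, 0.3, -2.5, -0.3, 2.4, 2.4, -0.5, 0.8, -0.6, -3.2, 3.0, 0.1, 3.1, 1.1]
spacer [ 0.5036 -0.2082  0.014 ] [ 0.5014 -0.205   0.02  ]
bearing w2 [0.4405 0.358  0.012 ]
row [-0.134, 1.3532, 0.5944, -0.0001, 0.0, 0.0528]
row [0.0, 0.0, 0.468, 0.0, 0.0, 0.0]
[-0.4931 -0.0015  0.3063  2.0642  0.0006  1.0788  1.4466]
```

>>> apply_moves([
  [-0.1, 1, 0.2, 0, 0, 0.05],
  [-0.1, 1, 0.2, 0, 0, 0.05],
  [-0.1, 1, 0.2, 0, 0, 0.05],
  [-0.1, 1, 0.2, 0, 0, 0.05],
  [-0.1, 1, 0.2, 0, 0, 0.05],
])

```text
clock: 5.28
tcp_pos: [0.4365, 0.2746, 0.2272]
orientation: [-0.014, -3.139, -0.001]
contact_force: [-0.1, -1.2, -0.5]
grip_width: 0.0854
gripper_force: 0.0
```

```bash
python3 - <<'E'
from h import *
print(r.get_obs()["tcp_pos"]);rel([.441,.3585,.13],down(-.036));rel([.441,.3585,.001],down(-.036))
E
```

```text
[0.43645828 0.27455521 0.22720029]
row [-0.016, 0.3358, 0.3889, 0.0002, -0.0014, 0.0172]
row [-0.0171, 0.3356, 0.9049, 0.0002, -0.0014, 0.0172]
```

>>> apply_moves([
  [-0.016, 0.336, 0.39, 0, 0, 0.017],
  [-0.016, 0.336, 0.39, 0, 0, 0.017],
  [-0.016, 0.336, 0.39, 0, 0, 0.017],
  [-0.016, 0.336, 0.39, 0, 0, 0.017],
])

```text
clock: 5.78
tcp_pos: [0.4441, 0.3518, 0.1311]
orientation: [-0.071, -3.141, 0.002]
contact_force: [0.8, -0.3, 0.8]
grip_width: 0.0853
gripper_force: 0.0
```

```bash
python3 - <<'E'
from h import *
p=r.grab_frame("wrist")
for d in r.outline_of(p,"bearing_center")[:1]:
    c=max(cv2.findContours(d["pixels"].astype(np.uint8),0,2)[0],key=cv2.contourArea)
    e=cv2.fitEllipse(c);print(d["conf"],e,onz(p,e[0],.012),d["rect"])
print(r.get_obs()["tcp_pos"]);rel([.441,.3585,.001],down(-.036))
E
```

```text
0.58 ((330.1369323730469, 230.9041290283203), (64.58462524414062, 67.66564178466797), 177.47512817382812) [0.44016049 0.35906084 0.012     ] [299.8, 197.1, 65.5, 69.3]
[0.44503668 0.3514428  0.13259303]
row [0.0183, 0.027, 0.5264, 0.0006, 0.0011, -0.0069]
```

>>> apply_moves([
  [0.018, 0.029, 0.4, 0, 0, 0],
  [0.018, 0.029, 0.4, 0, 0, 0],
  [0.018, 0.029, 0.45, 0, 0, 0],
  [0.018, 0.029, 0.45, 0, 0, 0],
])

```text
clock: 6.38
tcp_pos: [0.4406, 0.3593, 0.0196]
orientation: [0.073, 3.14, 0.001]
contact_force: [-0.0, 0.8, -0.1]
grip_width: 0.0855
gripper_force: 0.0
```

```bash
python3 - <<'E'
from h import *
for i in range(2): r.grab_frame("wrist");o=r.get_obs();print(o["tcp_pos"],o["orientation"])
rel([.4405,.3587,.001],down(-.036))
E
```

```text
[0.44109335 0.35987437 0.02033551] [7.27135823e-02 3.13887378e+00 2.32627403e-03]
[0.44120937 0.36023987 0.02065079] [0.07239504 3.1383731  0.00337698]
row [0.0027, -0.0065, 0.0786, 0.0014, 0.0015, -0.0064]
```

>>> apply_moves([
  [0.002, -0.006, 0.078, 0, 0, -0.006],
  [0.002, -0.006, 0.078, 0, 0, -0.006],
])

```text
clock: 6.72
tcp_pos: [0.4394, 0.3581, -0.0001]
orientation: [0.057, 3.141, 0.0]
contact_force: [-0.2, -1.1, 0.0]
grip_width: 0.0856
gripper_force: 0.0
```

>>> apply_moves([
  [0, 0, 0, 0, 0, 0],
  [0, 0, 0, 0, 0, 0],
  [0, 0, 0, 0, 0, 0],
  [0, 0, 0, 0, 0, 0],
  [0, 0, 0, 0, 0, 0],
], claw=0, newtons=40)

```text
clock: 7.35
tcp_pos: [0.4397, 0.3586, 0.0004]
orientation: [0.056, 3.14, 0.001]
contact_force: [-1.0, -0.7, 8.0]
grip_width: 0.0419
gripper_force: 40.0
```

```bash
python3 - <<'E'
from h import *
o=r.get_obs();print(o)
E
```

```text
{'clock': 7.35, 'joints': array([-0.8294127 ,  0.61900691,  0.04561424,  1.96942569, -0.0502795 ,
        0.55303455,  0.7855174 ]), 'qvel': array([-0.00072619, -0.00103318, -0.00100205,  0.00112241, -0.00092045,
       -0.00170777, -0.00032437]), 'tau': array([-6.28167894e-03, -5.23746085e+01,  2.17352562e+00, -1.59167808e+01,
       -6.93552266e-02, -6.43398631e-01, -4.45663836e-02]), 'tcp_pos': array([4.39691205e-01, 3.58621597e-01, 3.71196237e-04]), 'orientation': array([5.61987681e-02, 3.14023266e+00, 1.28150078e-03]), 'contact_force': array([-0.99089283, -0.69807051,  7.96155218]), 'moment': array([-0.36992191,  0.27677112,  0.04103576]), 'gripper_force': 39.96506195515394, 'grip_width': 0.04185612378313936}
```

>>> apply_moves([
  [0, 0, -0.1, 0, 0, 0],
  [0, 0, -0.3, 0, 0, 0],
  [0, 0, -0.5, 0, 0, 0],
  [0, 0, -0.7, 0, 0, 0],
  [0, 0, -0.8, 0, 0, 0],
])

```text
clock: 7.98
tcp_pos: [0.44, 0.3589, 0.2025]
orientation: [0.057, 3.138, 0.005]
contact_force: [-0.1, 1.0, -2.3]
grip_width: 0.0423
gripper_force: 41.5
```

```bash
python3 - <<'E'
from look import *
p=r.grab_frame("wrist");save(p,"w4.png",(180,260,280,220),2)
o=r.get_obs();print(o["tcp_pos"],o["orientation"],o["grip_width"],o["gripper_force"],o["contact_force"])
M=R.from_rotvec(o["orientation"]).as_matrix()
for d in r.landmark_of(p,"bearing_center")[:2]:
    e,v=ray(p,d["point"]); e=M.T@(e-o["tcp_pos"]);v=M.T@v
    print(d,"x at y/z plane z=-.007:",e+v*(-.007-e[2])/v[2])
S=spin(0,-.036);O=np.array([.4772,.0733,.078])
rel(O+S@[0,0,.11],tool(S))
E
```

```text
[0.4409 0.3598 0.2048] [0.0567 3.136  0.0087] 0.042086906270054736 41.4898962713778 [0.5571 1.0477 1.7579]
{'point': [322.3, 329.6], 'conf': 0.84} x at y/z plane z=-.007: [ 0.0012  0.0003 -0.007 ]
row [0.0042, -1.1392, 0.0967, 0.0029, -0.2838, -0.0007]
```

View pics/w4.png

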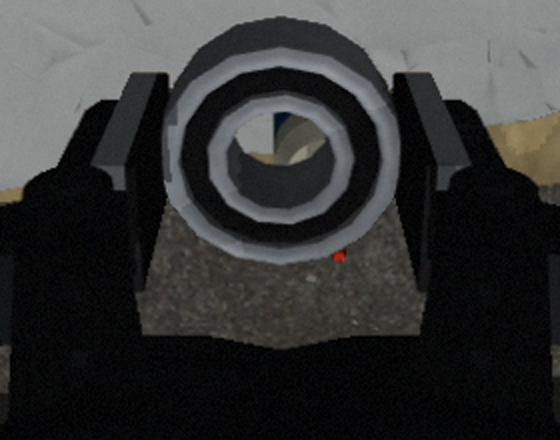

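The bearing is held square between the pads, with its top-face centre near full-image (320,338). I carry it to above the shaft tip, tilted.

>>> apply_moves([
  [0.004, -0.25, 0, 0, -0.06, 0],
  [0.004, -0.5, 0.03, 0, -0.15, 0],
  [0.004, -0.75, 0.05, 0, -0.22, 0],
  [0.004, -0.95, 0.08, 0, -0.284, 0],
  [0.004, -1, 0.097, 0, -0.284, 0],
])

```text
clock: 8.7
tcp_pos: [0.431, 0.1114, 0.1777]
orientation: [0.049, 2.69, -0.009]
contact_force: [-0.0, -0.2, -1.2]
grip_width: 0.0418
gripper_force: 43.1
```

>>> apply_moves([
  [0, -0.139, 0, 0, 0, 0],
  [0, -0.139, 0, 0, 0, 0],
  [0, -0.139, 0, 0, 0, 0],
])

```text
clock: 9.07
tcp_pos: [0.428, 0.0758, 0.1755]
orientation: [0.051, 2.696, -0.012]
contact_force: [0.6, 0.5, -2.1]
grip_width: 0.0418
gripper_force: 43.1
```

```bash
cat > chk.py <<'E'
from look import *
S=spin(0,-.036);O=np.array([.4772,.0733,.078])
def chk(thing,hz,fn=None,crop=(160,120,400,300)):
    p=r.grab_frame("wrist")
    if fn: save(p,fn,crop,2)
    o=r.get_obs();M=R.from_rotvec(o["orientation"]).as_matrix();t=o["tcp_pos"]
    print(o["clock"],"tcp in spindle",S.T@(t-O),"rot err",R.from_matrix(M.T@tool(S)).as_rotvec(),"w",o["grip_width"],"F",o["contact_force"])
    for n in(thing,"shaft_tip"):
        L=r.landmark_of(p,n)[:2]
        for d in L:
            e,v=ray(p,d["point"])
            if n==thing: e2=M.T@(e-t);v2=M.T@v;X=e2+v2*(hz-e2[2])/v2[2];print(n,d["point"],d["conf"],"in tool",X,"in spindle",S.T@(t+M@X-O))
            else: e2=S.T@(e-O);v2=S.T@v;print(n,d["point"],d["conf"],"in spindle",e2+v2*(.055-e2[2])/v2[2])
    return p
E
python3 - <<'E'
from chk import *
chk("bearing_center",-.007,"w5.png")
rel(O+S@[0,0,.08],tool(S))
E
```

```text
9.125 tcp in spindle [-0.0018  0.0002  0.1093] rot err [-0.0015 -0.0047 -0.0019] w 0.04173128847590868 F [ 0.0211 -0.448  -2.1917]
bearing_center [322.9, 328.7] 0.71 in tool [-0.0001  0.002  -0.007 ] in spindle [-0.0017  0.0021  0.1162]
shaft_tip [319.3, 276.9] 0.94 in spindle [0.0009 0.0007 0.055 ]
row [-0.008, -0.0039, 0.117, -0.0007, -0.003, -0.001]
```

>>> apply_moves([
  [-0.009, -0.003, 0.08, 0, -0.003, 0],
  [-0.009, -0.003, 0.16, 0, -0.003, 0],
  [-0.009, -0.003, 0.22, 0, -0.003, 0],
  [-0.009, -0.003, 0.25, 0, -0.003, 0],
])

```text
clock: 9.72
tcp_pos: [0.4567, 0.0755, 0.1193]
orientation: [0.046, 2.692, -0.012]
contact_force: [-0.8, -0.6, 0.5]
grip_width: 0.0415
gripper_force: 43.2
```

```bash
python3 - <<'E'
from chk import *
chk("bearing_center",-.007)
rel(O+S@[0,0,.002],tool(S))
E
```

```text
9.775 tcp in spindle [-0.0007  0.0012  0.0458] rot err [-0.0008 -0.0018  0.0014] w 0.04167137138814902 F [-0.1981 -1.3862 -2.8835]
bearing_center [320.8, 331.1] 0.91 in tool [-0.0015  0.0009 -0.007 ] in spindle [0.0008 0.0021 0.0528]
shaft_tip [317.0, 334.2] 0.73 in spindle [0.0009 0.0007 0.055 ]
row [-0.002, -0.005, 0.1788, -0.0004, -0.0007, 0.001]
```

>>> apply_moves([
  [0, -0.005, 0.04, 0, 0, 0],
  [0, -0.005, 0.08, 0, 0, 0],
  [0, -0.005, 0.12, 0, 0, 0],
  [0, -0.005, 0.14, 0, 0, 0],
])

```text
clock: 10.38
tcp_pos: [0.4719, 0.0738, 0.0889]
orientation: [0.046, 2.691, -0.011]
contact_force: [-0.7, 0.8, -1.4]
grip_width: 0.0421
gripper_force: 43.1
```

```bash
python3 - <<'E'
from chk import *
o=r.get_obs();print(S.T@(o["tcp_pos"]-O),o["contact_force"]@S,o["moment"])
E
```

```text
[-0.      0.0003  0.0121] [-1.2851  0.8135 -0.922 ] [-0.0169  0.5504  0.0197]
```

>>> apply_moves([
  [0, 0, 0.02, 0, 0, 0],
  [0, 0, 0.034, 0, 0, 0],
  [0, 0, 0.042, 0, 0, 0],
  [0, 0, 0.046, 0, 0, 0],
])

```text
clock: 10.88
tcp_pos: [0.4774, 0.0732, 0.079]
orientation: [0.048, 2.69, -0.012]
contact_force: [-0.4, -0.1, -0.5]
grip_width: 0.042
gripper_force: 43.1
```

```bash
python3 - <<'E'
from chk import *
o=r.get_obs();print(S.T@(o["tcp_pos"]-O),o["contact_force"]@S,o["moment"])
E
```

```text
[ 0.0006 -0.0001  0.0008] [-0.5695 -0.1278 -0.2685] [-0.0017  0.5608 -0.0081]
```

>>> apply_moves([
  [0, 0, 0.005, 0, 0, 0],
  [0, 0, 0.01, 0, 0, 0],
  [0, 0, 0.01, 0, 0, 0],
])

```text
clock: 11.25
tcp_pos: [0.478, 0.0731, 0.0779]
orientation: [0.047, 2.688, -0.013]
contact_force: [-17.2, -1.6, 27.5]
grip_width: 0.0419
gripper_force: 46.2
```

```bash
python3 - <<'E'
from chk import *
o=r.get_obs();print(S.T@(o["tcp_pos"]-O),o["contact_force"]@S,o["moment"])
E
```

```text
[ 0.0007 -0.0002 -0.0005] [-3.4481 -2.1832 32.2467] [-0.4326  1.0302 -0.3161]
```

Seated, with 32 N along the shaft. I release and back off.

>>> apply_moves([
  [0, 0, -0.004, 0, 0, 0],
  [0, 0, -0.004, 0, 0, 0],
  [0, 0, -0.004, 0, 0, 0],
], claw=0.8)

```text
clock: 11.62
tcp_pos: [0.4784, 0.073, 0.0776]
orientation: [0.048, 2.69, -0.012]
contact_force: [0.9, 0.3, -1.2]
grip_width: 0.0682
gripper_force: 0.0
```

>>> apply_moves([
  [0, 0, -0.1, 0, 0, 0],
  [0, 0, -0.25, 0, 0, 0],
  [0, 0, -0.45, 0, 0, 0],
  [0, 0, -0.55, 0, 0, 0],
])

```text
clock: 12.12
tcp_pos: [0.4254, 0.0714, 0.1891]
orientation: [0.055, 2.69, -0.021]
contact_force: [-1.5, -1.2, 1.1]
grip_width: 0.0682
gripper_force: 0.0
```

```bash
python3 - <<'E'
from chk import *
p=chk("bearing_center",-.007,"w6.png",(120,100,400,300))
for d in r.landmark_of(p,"bearing_center")[:2]:
    e,v=ray(p,d["point"]);e2=S.T@(e-O);v2=S.T@v;print(d["point"],d["conf"],e2+v2*(.008-e2[2])/v2[2])
rel([.45,-.09,.25],down(-.036))
E
```

```text
12.175 tcp in spindle [ 0.0026 -0.0023  0.1252] rot err [-0.006   0.0037 -0.0023] w 0.06802855435269173 F [0.2625 0.511  1.6332]
shaft_tip [326.5, 259.0] 0.63 in spindle [-0.0003 -0.0003  0.055 ]
row [-0.2144, -0.6404, -0.1624, -0.0054, 0.289, -0.0034]
```

View pics/w6.png

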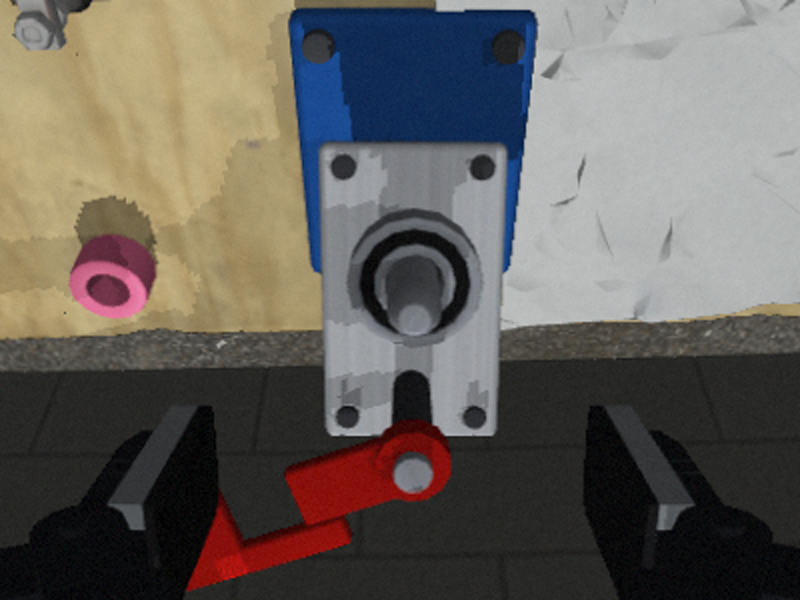

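The picture shows the bearing seated square on the shoulder round the shaft (crop (415,278)), with the pink look-alike at (113,277). Next, the brass spacer.

>>> apply_moves([
  [-0.06, -0.1, -0.1, 0, 0.1, 0],
  [-0.1, -0.35, -0.16, 0, 0.2, 0],
  [-0.21, -0.64, -0.16, 0, 0.289, 0],
  [-0.21, -0.64, -0.16, 0, 0.289, 0],
  [-0.21, -0.64, -0.16, 0, 0.289, 0],
], claw=1)

```text
clock: 12.95
tcp_pos: [0.4505, -0.0942, 0.2469]
orientation: [-0.078, -3.136, 0.014]
contact_force: [0.5, 0.8, -0.3]
grip_width: 0.0856
gripper_force: 0.0
```

```bash
python3 - <<'E'
from h import *
print(r.get_obs()["tcp_pos"]);rel([.503,-.208,.15],down(-.036))
E
```

```text
[ 0.45048231 -0.09418801  0.24693127]
row [-0.2343, -0.4407, 0.3906, -0.0056, -0.0029, -0.0089]
```

>>> apply_moves([
  [-0.234, -0.44, 0.39, -0.005, 0, -0.01],
  [-0.234, -0.44, 0.39, -0.005, 0, -0.01],
  [-0.234, -0.44, 0.39, -0.005, 0, -0.01],
  [-0.234, -0.44, 0.39, -0.005, 0, -0.01],
])

```text
clock: 13.45
tcp_pos: [0.5009, -0.2031, 0.1477]
orientation: [-0.045, -3.133, -0.003]
contact_force: [0.3, 0.6, -0.4]
grip_width: 0.0855
gripper_force: 0.0
```

```bash
python3 - <<'E'
from h import *
np.set_printoptions(precision=4,suppress=True)
p=r.grab_frame("wrist");o=r.get_obs();print(o["tcp_pos"],o["orientation"],o["joints"])
for d in r.outline_of(p,"spacer_center")[:5]:
    m=d["pixels"];e=cv2.minEnclosingCircle(max(cv2.findContours(m.astype(np.uint8),0,2)[0],key=cv2.contourArea))
    print(d["conf"],d["rect"],"rgb",p["pixels"][m].mean(0).round(),onz(p,e[0],.012))
for d in r.landmark_of(p,"spacer_center")[:5]: print(d["point"],d["conf"],onz(p,d["point"],.01))
E
```

```text
[ 0.5015 -0.2016  0.1492] [-0.0416 -3.135  -0.0033] [ 0.5489  0.3811 -0.3474  1.9325  0.1666  0.8624  1.6591]
0.93 [473.8, 247.4, 59.1, 51.1] rgb [116.  54.  74.] [ 0.535  -0.0674  0.012 ]
0.9 [285.6, 210.0, 50.5, 53.6] rgb [103.  79.  27.] [ 0.5039 -0.2098  0.012 ]
0.79 [399.2, 173.9, 56.7, 53.2] rgb [134.  63.  86.] [ 0.4805 -0.1271  0.012 ]
0.77 [11.2, 147.3, 62.9, 54.7] rgb [ 8. 73. 71.] [ 0.4524 -0.3964  0.012 ]
[424.9, 199.4] 0.97 [ 0.4798 -0.1285  0.01  ]
[500.1, 270.0] 0.89 [ 0.5339 -0.0696  0.01  ]
[311.0, 235.9] 0.71 [ 0.5038 -0.2088  0.01  ]
```

The brass spacer is at (0.5038, -0.209), confirmed by its colour. I come down with a narrower opening.

```bash
python3 - <<'E'
from h import *
rel([.5036,-.209,.03],down(-.036));rel([.5036,-.209,.0045],down(-.036))
E
```

```text
row [-0.0069, -0.0341, 0.485, 0.001, -0.0019, 0.0074]
row [-0.0072, -0.0342, 0.587, 0.001, -0.0019, 0.0074]
```

>>> apply_moves([
  [-0.007, -0.034, 0.2, 0, 0, 0.007],
  [-0.007, -0.034, 0.4, 0, 0, 0.007],
  [-0.007, -0.034, 0.48, 0, 0, 0.007],
  [-0.007, -0.034, 0.48, 0, 0, 0.007],
], claw=0.62)

```text
clock: 14.1
tcp_pos: [0.5032, -0.209, 0.031]
orientation: [-0.055, -3.137, -0.004]
contact_force: [-0.1, 0.3, 0.2]
grip_width: 0.0531
gripper_force: 0.0
```

```bash
python3 - <<'E'
from h import *
r.grab_frame("wrist");o=r.get_obs();print(o["tcp_pos"],o["grip_width"])
rel([.5036,-.209,.0045],down(-.036))
E
```

```text
[ 0.50428125 -0.20952775  0.03221875] 0.05296465078802976
row [0.0026, 0.0018, 0.1109, 0.001, -0.001, 0.0002]
```

>>> apply_moves([
  [0.002, 0.002, 0.06, 0, 0, 0],
  [0.002, 0.002, 0.109, 0, 0, 0],
  [0.002, 0.002, 0.109, 0, 0, 0],
])

```text
clock: 14.52
tcp_pos: [0.5027, -0.2098, 0.0034]
orientation: [-0.059, -3.137, -0.003]
contact_force: [0.3, -0.1, -0.4]
grip_width: 0.053
gripper_force: 0.0
```

>>> apply_moves([
  [0, 0, 0, 0, 0, 0],
  [0, 0, 0, 0, 0, 0],
  [0, 0, 0, 0, 0, 0],
  [0, 0, 0, 0, 0, 0],
], claw=0, newtons=40)

```text
clock: 15.02
tcp_pos: [0.5035, -0.2101, 0.0046]
orientation: [-0.059, -3.139, -0.002]
contact_force: [-2.0, 0.1, 6.7]
grip_width: 0.035
gripper_force: 40.1
```

```bash
python3 - <<'E'
from chk import *
o=r.get_obs();print(o["tcp_pos"],o["grip_width"],o["gripper_force"],o["contact_force"])
Mt=tool(S);rel([o["tcp_pos"][0],o["tcp_pos"][1],.205],down(-.036));
rel(O+S@[0,0,.13],Mt,(np.r_[o["tcp_pos"][:2],.205],down(-.036)))
E
```

```text
[ 0.5035 -0.2101  0.0046] 0.035020774687935734 40.05123943090439 [-1.9923  0.1477  6.7377]
row [0.0014, 0.0011, -0.8015, 0.0009, -0.0011, -0.0009]
row [0.3721, 1.1292, 0.0398, -0.0, -0.2865, -0.0]
```

>>> apply_moves([
  [0, 0, -0.1, 0, 0, 0],
  [0, 0, -0.35, 0, 0, 0],
  [0, 0, -0.6, 0, 0, 0],
  [0.1, 0, -0.82, 0, 0, 0],
  [0.25, 0.1, -0.92, 0, 0, 0],
])

```text
clock: 15.65
tcp_pos: [0.4437, -0.1847, 0.2376]
orientation: [0.063, 3.137, -0.001]
contact_force: [1.7, 0.9, -0.2]
grip_width: 0.0349
gripper_force: 40.3
```

```bash
python3 - <<'E'
from chk import *
o=r.get_obs();print(o["tcp_pos"],o["grip_width"],o["gripper_force"],o["contact_force"])
rel(O+S@[0,0,.13],tool(S))
E
```

```text
[ 0.4437 -0.1847  0.2376] 0.03485991975460889 40.309964418411255 [ 1.693   0.9371 -0.1663]
row [0.1342, 1.0356, 0.1692, -0.0008, -0.2841, -0.0025]
```

>>> apply_moves([
  [0.13, 0.24, 0, 0, -0.06, 0],
  [0.134, 0.49, 0.05, 0, -0.15, 0],
  [0.134, 0.74, 0.1, 0, -0.22, 0],
  [0.134, 0.97, 0.169, 0, -0.284, 0],
  [0.134, 1, 0.169, 0, -0.284, 0],
])

```text
clock: 16.27
tcp_pos: [0.4175, 0.0652, 0.193]
orientation: [0.05, 2.699, -0.013]
contact_force: [0.9, -1.4, -1.6]
grip_width: 0.0348
gripper_force: 40.3
```

>>> apply_moves([
  [0, 0.03, 0, 0, 0, 0],
  [0, 0.03, 0, 0, 0, 0],
])

```text
clock: 16.52
tcp_pos: [0.4184, 0.0719, 0.1932]
orientation: [0.05, 2.701, -0.013]
contact_force: [0.6, -0.3, -0.9]
grip_width: 0.0345
gripper_force: 40.3
```

```bash
python3 - <<'E'
from chk import *
chk("spacer_center",-.006,"w7.png")
rel(O+S@[0,0,.07],tool(S))
E
```

```text
16.575 tcp in spindle [-0.0027 -0.0042  0.1292] rot err [-0.0022 -0.0101 -0.0018] w 0.0350536171665405 F [ 0.8943 -0.4768 -1.6469]
spacer_center [173.7, 242.7] 0.83 in tool [ 0.0325 -0.0503 -0.006 ] in spindle [-0.0353 -0.0544  0.1356]
spacer_center [91.1, 196.7] 0.82 in tool [ 0.0491 -0.0781 -0.006 ] in spindle [-0.0518 -0.0822  0.1359]
shaft_tip [325.4, 262.7] 0.66 in spindle [-0.0013 -0.0001  0.055 ]
shaft_tip [323.5, 325.2] 0.58 in spindle [ 0.0374 -0.0011  0.055 ]
row [-0.0123, 0.0197, 0.2365, -0.0018, -0.0064, -0.002]
```

>>> apply_moves([
  [-0.01, 0.018, 0.1, 0, -0.006, 0],
  [-0.01, 0.018, 0.2, 0, -0.006, 0],
  [-0.01, 0.018, 0.236, 0, -0.006, 0],
  [-0.01, 0.018, 0.236, 0, -0.006, 0],
])

```text
clock: 17.18
tcp_pos: [0.4458, 0.0742, 0.1401]
orientation: [0.053, 2.694, -0.013]
contact_force: [0.5, -1.2, -1.0]
grip_width: 0.035
gripper_force: 40.3
```

```bash
python3 - <<'E'
from chk import *
chk("spacer_center",-.006,"w8.png",(180,200,300,250))
rel(O+S@[0,0,.02],tool(S))
E
```

```text
17.225 tcp in spindle [-0.0008 -0.      0.07  ] rot err [-0.0024 -0.0015 -0.0028] w 0.03498166296536858 F [-0.2534 -0.4154 -1.0789]
spacer_center [44.2, 205.5] 0.94 in tool [ 0.0467 -0.0967 -0.006 ] in spindle [-0.0478 -0.0965  0.0763]
spacer_center [318.9, 325.0] 0.89 in tool [ 0.0015 -0.0002 -0.006 ] in spindle [-0.0023 -0.0002  0.076 ]
shaft_tip [320.8, 306.5] 0.72 in spindle [-0.      0.0005  0.055 ]
row [-0.0012, 0.0002, 0.2021, -0.0017, 0.0001, -0.0016]
```

View pics/w8.png

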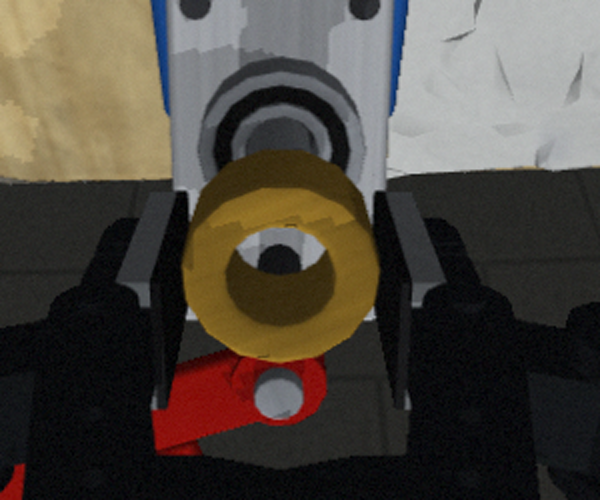

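The brass spacer is held square and centred, with the shaft tip below its bore (crop (280,260)). I slide it down.

>>> apply_moves([
  [-0.005, 0.001, 0.04, 0, 0, 0],
  [-0.005, 0.001, 0.08, 0, 0, 0],
  [-0.005, 0.001, 0.12, 0, 0, 0],
  [-0.005, 0.001, 0.16, 0, 0, 0],
  [-0.005, 0.001, 0.17, 0, 0, 0],
])

```text
clock: 17.95
tcp_pos: [0.4659, 0.074, 0.1034]
orientation: [0.052, 2.691, -0.014]
contact_force: [-0.3, 0.0, -0.3]
grip_width: 0.0345
gripper_force: 40.3
```

```bash
python3 - <<'E'
from chk import *
o=r.get_obs();print(S.T@(o["tcp_pos"]-O),o["contact_force"]@S,o["moment"],o["grip_width"])
E
```

```text
[0.0009 0.0003 0.0278] [-0.3631 -0.0098 -0.1162] [-0.015   0.5704 -0.0725] 0.034540615558024644
```

>>> apply_moves([
  [0.002, 0, 0.015, 0, 0, 0],
  [0.002, 0, 0.028, 0, 0, 0],
  [0.002, 0, 0.034, 0, 0, 0],
  [0.002, 0, 0.034, 0, 0, 0],
])

```text
clock: 18.45
tcp_pos: [0.469, 0.0741, 0.0961]
orientation: [0.051, 2.69, -0.015]
contact_force: [-9.0, -0.2, 16.2]
grip_width: 0.0349
gripper_force: 41.8
```

```bash
python3 - <<'E'
from chk import *
o=r.get_obs();print(S.T@(o["tcp_pos"]-O),o["contact_force"]@S,o["moment"],o["grip_width"])
E
```

```text
[0.0005 0.0005 0.0199] [-1.0328 -0.5092 18.4572] [-0.3532  0.7491 -0.1833] 0.03489489857989631
```

Contact at 18 N and at the expected height, so it is seated. I release, back off and look.

>>> apply_moves([
  [0, 0, 0, 0, 0, 0],
  [0, 0, 0, 0, 0, 0],
  [0, 0, 0, 0, 0, 0],
], claw=0.65)

```text
clock: 18.82
tcp_pos: [0.4691, 0.0741, 0.0953]
orientation: [0.052, 2.692, -0.013]
contact_force: [-0.3, -0.2, 0.0]
grip_width: 0.0556
gripper_force: 0.0
```

>>> apply_moves([
  [0, 0, -0.1, 0, 0, 0],
  [0, 0, -0.25, 0, 0, 0],
  [0, 0, -0.45, 0, 0, 0],
  [0, 0, -0.5, 0, 0, 0],
])

```text
clock: 19.32
tcp_pos: [0.4196, 0.0717, 0.1959]
orientation: [0.058, 2.697, -0.025]
contact_force: [-0.2, -0.9, -0.5]
grip_width: 0.0554
gripper_force: 0.0
```

```bash
python3 - <<'E'
from chk import *
p=r.grab_frame("wrist");save(p,"w9.png",(0,100,420,315),1.9)
o=r.get_obs();print(o["clock"],S.T@(o["tcp_pos"]-O),o["joints"])
for n,z in(("spacer_center",.026),("bearing_center",.008),("keeper_pin",.0645),("keeper_pivot",.0645)):
    for d in r.landmark_of(p,n)[:4]:
        e,v=ray(p,d["point"]);e2=S.T@(e-O);v2=S.T@v;X=e2+v2*(z-e2[2])/v2[2];print(n,d["point"],round(d["conf"],2),X,np.arctan2(-X[1],.05-X[0]))
E
```

```text
19.375 [ 0.0002 -0.0021  0.1331] [ 0.5564 -0.0608 -0.9749  2.3992  0.3956  0.4058  0.7659]
spacer_center [179.5, 238.1] 0.78 [-0.0048 -0.0941  0.026 ] 1.0431006009101578
spacer_center [97.8, 193.0] 0.75 [-0.0345 -0.1444  0.026 ] 1.0415891323480213
spacer_center [331.1, 244.2] 0.71 [-0.0006  0.0026  0.026 ] -0.05197421012893799
keeper_pivot [328.8, 346.1] 0.96 [0.0497 0.0008 0.0645] -1.1918125028028659
keeper_pivot [330.2, 258.9] 0.46 [-0.0033  0.0015  0.0645] -0.028445801249042942
```

View pics/w9.png

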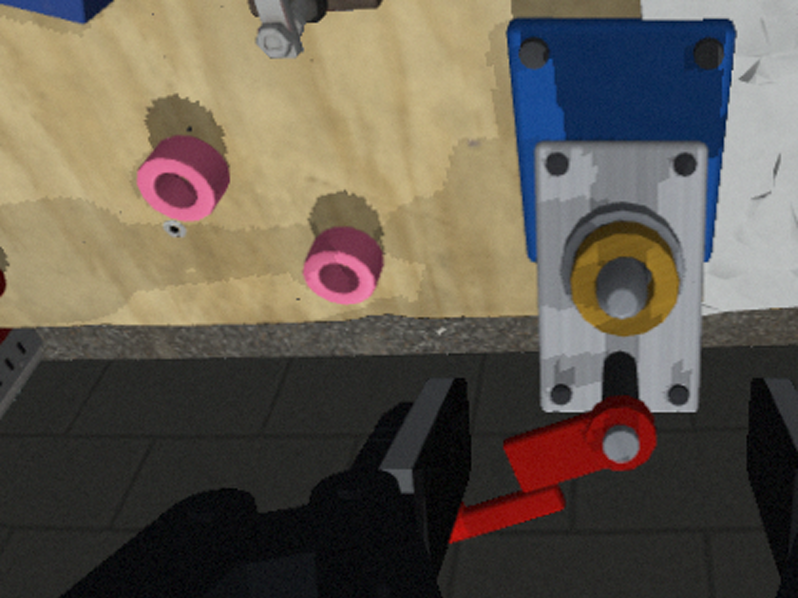

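The picture shows the spacer on the bearing on the shaft (crop (625,280)), and the keeper still open at lower left. Next I move over the pin, turning the tool to lie along the keeper.

```bash
cat >> chk.py <<'E'
def kp(th,z,dr=0,adv=0):
    """pose caging the pin at keeper angle th: adv = metres ahead in closing direction"""
    X=np.array([.05-(.082+dr)*np.cos(th),-(.082+dr)*np.sin(th),z])-adv*np.array([np.sin(th),-np.cos(th),0])*1.0
    return O+S@X, tool(S,th)
E
python3 - <<'E'
from chk import *
p1=kp(1.9,.14);rel(O+S@[.04,-.04,.145],tool(S,.95));rel(*p1);rel(*kp(1.9,.145),(O+S@[.04,-.04,.145],tool(S,.95)))
E
```

```text
row [-0.1617, -0.143, -0.059, -0.0056, -0.0069, -0.6078]
row [-0.3086, -0.2924, -0.038, -0.0021, -0.0098, -1.2126]
row [0.0374, -0.2063, 0.0, -0.0, 0.0, -0.6048]
```

>>> apply_moves([
  [-0.03, -0.03, -0.04, 0, 0, -0.12],
  [-0.06, -0.06, -0.06, 0, 0, -0.24],
  [-0.1, -0.1, -0.06, 0, 0, -0.36],
  [-0.13, -0.12, -0.06, 0, 0, -0.48],
  [-0.16, -0.143, -0.06, 0, 0, -0.6],
], claw=0.45)

```text
clock: 20.2
tcp_pos: [0.4481, 0.0344, 0.2248]
orientation: [-1.145, 2.487, -0.292]
contact_force: [0.1, -0.4, 0.6]
grip_width: 0.0385
gripper_force: 0.0
```

>>> apply_moves([
  [0.01, -0.04, 0, 0, 0, -0.12],
  [0.02, -0.08, 0, 0, 0, -0.24],
  [0.03, -0.12, 0, 0, 0, -0.36],
  [0.035, -0.16, 0, 0, 0, -0.48],
  [0.0374, -0.206, 0, 0, 0, -0.605],
])

```text
clock: 20.82
tcp_pos: [0.472, -0.0047, 0.2383]
orientation: [-2.086, 1.906, -0.504]
contact_force: [-0.2, -0.6, -0.1]
grip_width: 0.0382
gripper_force: 0.0
```

```bash
python3 - <<'E'
from chk import *
r.grab_frame("top");o=r.get_obs();M=R.from_rotvec(o["orientation"]).as_matrix()
print(S.T@(o["tcp_pos"]-O),R.from_matrix(M.T@tool(S,1.9)).as_rotvec(),o["joints"],o["grip_width"])
p=r.grab_frame("wrist")
for n,z in(("keeper_pin",.0645),("keeper_pivot",.0645)):
    for d in r.landmark_of(p,n)[:3]:
        e,v=ray(p,d["point"]);e2=S.T@(e-O);v2=S.T@v;X=e2+v2*(z-e2[2])/v2[2];print(n,d["point"],round(d["conf"],2),X,np.arctan2(-X[1],.05-X[0]))
rel(*kp(1.9,.11));rel(*kp(1.9,.058))
E
```

```text
[ 0.068  -0.0765  0.1454] [ 0.0096 -0.0151 -0.1947] [ 0.1548 -0.0614 -0.3452  2.3025  0.2065  0.4757  2.8783] 0.03843561566456449
keeper_pin [301.3, 251.6] 0.75 [ 0.0776 -0.0774  0.0645] 1.9128667106858575
keeper_pivot [332.1, 372.9] 0.67 [ 0.0487 -0.0008  0.0645] 0.5329348316414142
keeper_pivot [621.8, 89.1] 0.32 [-0.0859 -0.1932  0.0645] 0.957865702238665
row [0.0168, -0.0344, 0.1444, 0.0051, -0.0082, -0.1253]
row [0.014, -0.0358, 0.3523, 0.0051, -0.0082, -0.1253]
```

>>> apply_moves([
  [0.016, -0.035, 0.05, 0, 0, 0],
  [0.016, -0.035, 0.15, 0, 0, 0],
  [0.016, -0.035, 0.25, 0, 0, 0],
  [0.015, -0.035, 0.33, 0, 0, 0],
  [0.015, -0.035, 0.345, 0, 0, 0],
])

```text
clock: 21.65
tcp_pos: [0.5168, -0.0074, 0.1647]
orientation: [-2.085, 1.904, -0.5]
contact_force: [-0.2, -0.5, 0.6]
grip_width: 0.0386
gripper_force: 0.0
```

```bash
python3 - <<'E'
from chk import *
r.grab_frame("top");o=r.get_obs();M=R.from_rotvec(o["orientation"]).as_matrix()
print(S.T@(o["tcp_pos"]-O),R.from_matrix(M.T@tool(S,1.7)).as_rotvec(),o["joints"],o["contact_force"])
for th in(1.7,1.5,1.3,1.1,.9):
    x,_=kp(th,.06,0,.003);rel(x,tool(S,min(th,1.7)))
E
```

```text
[ 0.0764 -0.0792  0.06  ] [ 0.0068 -0.014   0.0009] [ 0.1297  0.1474 -0.3233  2.3025  0.5345  0.3049  2.5721] [-0.3094 -0.0277 -0.2068]
row [0.0002, 0.0759, 0.0004, 0.0043, -0.0089, 0.0005]
row [-0.0088, 0.1408, 0.0007, 0.0034, -0.0093, 0.1279]
row [-0.0305, 0.2026, 0.0008, 0.0025, -0.0096, 0.2552]
row [-0.0641, 0.2589, 0.0008, 0.0015, -0.0099, 0.3825]
row [-0.1081, 0.3074, 0.0005, 0.0005, -0.0101, 0.5098]
```

>>> apply_moves([
  [0, 0, 0, 0, 0, 0],
  [0, 0, 0, 0, 0, 0],
], claw=0.24, newtons=20)

```text
clock: 21.95
tcp_pos: [0.5177, -0.0074, 0.1673]
orientation: [-2.083, 1.901, -0.505]
contact_force: [0.5, -1.1, -0.8]
grip_width: 0.0205
gripper_force: 0.0
```

>>> apply_moves([
  [0, 0.076, 0, 0, 0, 0],
  [-0.009, 0.14, 0, 0, 0, 0.1],
  [-0.03, 0.2, 0, 0, -0.005, 0.215],
  [-0.064, 0.258, 0, 0, -0.01, 0.33],
  [-0.064, 0.258, 0, 0, -0.01, 0.38],
])

```text
clock: 22.58
tcp_pos: [0.4583, 0.0032, 0.1385]
orientation: [-1.394, 2.36, -0.339]
contact_force: [0.5, -0.8, 0.5]
grip_width: 0.0206
gripper_force: 0.3
```

```bash
python3 - <<'E'
from chk import *
r.grab_frame("top");o=r.get_obs();M=R.from_rotvec(o["orientation"]).as_matrix()
print(o["clock"],S.T@(o["tcp_pos"]-O),R.from_matrix(M.T@tool(S,1.1)).as_rotvec(),o["joints"],o["contact_force"],o["grip_width"])
p=r.grab_frame("wrist")
for d in r.landmark_of(p,"keeper_pin")[:3]:
    e,v=ray(p,d["point"]);e2=S.T@(e-O);v2=S.T@v;X=e2+v2*(.0645-e2[2])/v2[2];print(d["point"],round(d["conf"],2),X,np.arctan2(-X[1],.05-X[0]))
for th in(.95,.8,.65,.5,.35):
    x,_=kp(th,.06,0,.004);rel(x,tool(S,th))
E
```

```text
22.625 [ 0.0117 -0.0709  0.0616] [-0.0015  0.0016 -0.0044] [ 0.318   0.1277 -0.5621  2.4358  0.8647  0.2379  1.5952] [-0.0742  0.2376 -0.0317] 0.02034911157668368
[310.1, 314.8] 0.74 [ 0.0129 -0.0746  0.0645] 1.109419194817827
row [-0.0045, 0.0591, 0.0054, -0.0006, 0.0002, 0.0998]
row [-0.0181, 0.1064, 0.0054, -0.0006, 0.0002, 0.1953]
row [-0.0387, 0.1511, 0.0054, -0.0006, 0.0003, 0.2908]
row [-0.0657, 0.1922, 0.0053, -0.0006, 0.0003, 0.3863]
row [-0.0985, 0.2289, 0.0053, -0.0005, 0.0004, 0.4818]
```

```bash
python3 - <<'E'
from chk import *
for th,a in((.95,.08),(.8,.16),(.65,.24),(.5,.3),(.35,.3)):
    x,_=kp(th,.06,0,.004);rel(x,R.from_rotvec(S[:,1]*a).as_matrix()@tool(S,th))
E
```

```text
row [-0.0045, 0.0591, 0.0054, -0.0443, 0.0265, 0.0998]
row [-0.0181, 0.1064, 0.0054, -0.084, 0.0594, 0.1949]
row [-0.0387, 0.1511, 0.0054, -0.1192, 0.0987, 0.2894]
row [-0.0657, 0.1922, 0.0053, -0.1401, 0.135, 0.3833]
row [-0.0985, 0.2289, 0.0053, -0.1308, 0.1463, 0.4781]
```

>>> apply_moves([
  [-0.0045, 0.059, 0.002, -0.044, 0.026, 0.1],
  [-0.018, 0.106, 0.002, -0.084, 0.06, 0.195],
  [-0.039, 0.151, 0.002, -0.119, 0.099, 0.289],
  [-0.066, 0.192, 0.002, -0.14, 0.135, 0.383],
  [-0.0985, 0.229, 0.002, -0.131, 0.146, 0.478],
])

```text
clock: 23.35
tcp_pos: [0.4254, 0.0514, 0.1204]
orientation: [-0.461, 2.958, -0.039]
contact_force: [1.5, -0.0, 0.4]
grip_width: 0.0206
gripper_force: 0.5
```

```bash
python3 - <<'E'
from chk import *
r.grab_frame("top");o=r.get_obs();M=R.from_rotvec(o["orientation"]).as_matrix()
print(o["clock"],S.T@(o["tcp_pos"]-O),R.from_matrix(M.T@R.from_rotvec(S[:,1]*.3).as_matrix()@tool(S,.35)).as_rotvec(),o["joints"],o["contact_force"],o["grip_width"])
p=r.grab_frame("wrist")
for d in r.landmark_of(p,"keeper_pin")[:3]:
    e,v=ray(p,d["point"]);e2=S.T@(e-O);v2=S.T@v;X=e2+v2*(.0645-e2[2])/v2[2];print(d["point"],round(d["conf"],2),X,np.arctan2(-X[1],.05-X[0]))
for th,adv in((.25,.004),(.12,.004),(.03,.005),(.0,.006),(0,.008)):
    x,_=kp(th,.06,0,adv);rel(x,R.from_rotvec(S[:,1]*.3).as_matrix()@tool(S,th))
E
```

```text
23.4 [-0.0283 -0.0223  0.0605] [ 0.0029  0.0007 -0.0088] [ 0.2489  0.2175 -0.6049  2.2959  0.339   0.5495  1.2603] [ 0.8175  1.5074 -0.6777] 0.020638063468069373
[311.6, 318.2] 0.63 [-0.0283 -0.0255  0.0645] 0.3154614723134426
row [-0.0042, 0.0293, 0.0045, 0.0011, -0.0001, 0.0665]
row [-0.0137, 0.0709, 0.0063, 0.0011, -0.0002, 0.1493]
row [-0.0245, 0.1026, 0.0066, 0.0011, -0.0002, 0.2066]
row [-0.0297, 0.1155, 0.0065, 0.0011, -0.0003, 0.2257]
row [-0.0325, 0.123, 0.0065, 0.0011, -0.0003, 0.2257]
```

>>> apply_moves([
  [-0.004, 0.029, 0.002, 0, 0, 0.0665],
  [-0.0137, 0.07, 0.002, 0, 0, 0.149],
  [-0.0245, 0.1, 0.002, 0, 0, 0.2066],
  [-0.03, 0.112, 0.002, 0, 0, 0.2257],
  [-0.03, 0.116, 0.002, 0, 0, 0.2257],
])

```text
clock: 24.12
tcp_pos: [0.4225, 0.0799, 0.1191]
orientation: [0.058, 2.992, -0.004]
contact_force: [2.0, -5.0, 0.3]
grip_width: 0.0206
gripper_force: 2.6
```

```bash
cat > pin.py <<'E'
from chk import *
o=r.get_obs()
print(o["clock"],S.T@(o["tcp_pos"]-O),o["joints"],"F",o["contact_force"]@S,o["grip_width"])
p=r.grab_frame("wrist")
for d in r.landmark_of(p,"keeper_pin")[:3]:
    e,v=ray(p,d["point"]);e2=S.T@(e-O);v2=S.T@v;X=e2+v2*(.0645-e2[2])/v2[2];print(d["point"],round(d["conf"],2),X,np.arctan2(-X[1],.05-X[0]))
E
python3 pin.py
```

```text
24.125 [-0.0316  0.0046  0.0609] [ 0.1229  0.2166 -0.547   2.2932  0.3394  0.5523  0.846 ] F [ 2.1093 -4.9706 -0.701 ] 0.020639541610068726
[307.2, 318.2] 0.71 [-0.0325  0.0001  0.0645] -0.0014816816663593658
```

The pin sits at keeper angle about 0, pressing on the stop with 5 N. I ease off, open and withdraw along the pin.

```bash
python3 - <<'E'
from chk import *
o=r.get_obs();M=R.from_rotvec(o["orientation"]).as_matrix();print(M.T@S[:,2]*.14/.25)
E
```

```text
[ 0.166  -0.0006 -0.5348]
```

>>> apply_moves([
  [0, -0.016, 0, 0, 0, 0],
  [0, -0.016, 0, 0, 0, 0],
  [0, -0.016, 0, 0, 0, 0],
], claw=0.42)

```text
clock: 24.6
tcp_pos: [0.4224, 0.0773, 0.1191]
orientation: [0.062, 2.992, -0.0]
contact_force: [-0.1, 0.0, 0.1]
grip_width: 0.0355
gripper_force: 0.0
```

>>> apply_moves([
  [0.02, 0, -0.1, 0, 0, 0],
  [0.03, 0, -0.25, 0, 0, 0],
  [0.03, 0, -0.4, 0, 0, 0],
  [0.03, 0, -0.5, 0, 0, 0],
  [0.03, 0, -0.5, 0, 0, 0],
])

```text
clock: 25.22
tcp_pos: [0.3975, 0.0784, 0.2434]
orientation: [0.062, 2.987, -0.001]
contact_force: [0.5, 0.5, -0.8]
grip_width: 0.0358
gripper_force: 0.0
```

```bash
python3 pin.py; python3 - <<'E'
from chk import *
for c in("wrist","scene"):
    p=r.grab_frame(c)
    for n,z in(("spacer_center",.026),("bearing_center",.008),("keeper_pin",.0645)):
        for d in r.landmark_of(p,n)[:5]:
            e,v=ray(p,d["point"]);e2=S.T@(e-O);v2=S.T@v;X=e2+v2*(z-e2[2])/v2[2]
            if np.hypot(*X[:2])<.1: print(c,n,d["point"],round(d["conf"],2),X)
E
```

```text
25.225 [-0.      0.0022  0.1836] [ 0.2438 -0.0502 -0.6069  2.2016  0.0395  0.8394  1.1402] F [ 0.0659  0.4986 -0.9006] 0.035778660563646286
[316.0, 238.3] 0.92 [-0.0343  0.0002  0.0645] -0.0024876042643793305
wrist spacer_center [190.8, 304.0] 0.93 [ 0.0122 -0.0981  0.026 ]
wrist spacer_center [321.0, 291.3] 0.72 [0.0026 0.0028 0.026 ]
wrist keeper_pin [316.4, 242.2] 0.7 [-0.0342 -0.0002  0.0645]
scene keeper_pin [274.1, 236.4] 0.9 [-0.0335 -0.0017  0.0645]
```

The keeper is shut with its angle about 0, the spacer is in place, and the gripper is clear. I hand in.

```bash
python3 -c "
from bench import r
print(r.hand_in())"
```

```text
the job is handed in; nothing more can be done
None
```

The job is handed in at about 25 s, with no verdict returned: the bearing and brass spacer are seated on the shaft, the keeper is shut at about 0 rad, the gripper is clear, and I steered clear of the carton, marker and glue bottle, though I did not re-measure them at the end.

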